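Sweep scrap heat sinks into the scrap tray

TASK

Three scrapped heat sinks lie loose on the blue mat between two low trays; one tray already holds another scrap heat sink, the other holds a finished circuit module. Pick up the wooden sweeper and use it, not your fingers, to sweep the three heat sinks fully into the tray that has the scrap one in it (that one must stay in the tray), then put the sweeper back, standing in the middle of its black rubber pad. Leave the circuit module and the other things on the bench where they are.

Things in the scene. Friction and masses are not known exactly. Their poses are not given: they have to be found in the camera images.
- sweeper: wooden hand sweeper standing on its pad: a bar 190 long (its y), 16 thick (its x), 34 high, with an end cheek at each end 12 thick (y) and 44 long (x, 22 either side of the bar's middle), also 34 high; in the middle an upright grip 24 thick (x), 70 long (y), from 34 up to 96 above its underside. Symmetric: either face sweeps. Mass about 0.26 kg. Origin at the centre of its underside, z up
- pad: fixed black rubber pad 80 (x) x 210 (y) x 3 thick, the sweeper's place; origin at the centre of its underside, at mat level (z = 0)
- scrap_a: aluminium heat sink with upright fins, a block 60 (its x) x 36 (its y) x 26 high; origin at the centre of its underside, z up; loose on the mat, about 0.09 kg
- scrap_b: aluminium heat sink with upright fins, a block 60 (its x) x 36 (its y) x 26 high; origin at the centre of its underside, z up; loose on the mat, about 0.09 kg
- scrap_c: aluminium heat sink with upright fins, a block 60 (its x) x 36 (its y) x 26 high; origin at the centre of its underside, z up; loose on the mat, about 0.09 kg
- scrap_old: aluminium heat sink with upright fins, a block 60 (its x) x 36 (its y) x 26 high; origin at the centre of its underside, z up; the scrap that already lies in one of the trays
- module: finished circuit module, white plastic housing 110 (x) x 76 (y) x 40 high with a green circuit board on top; lies in the other tray; origin at the centre of its underside
- tray_left: fixed low black plastic tray, outside 230 (its x) x 170 (its y) x 34 high, walls 5 thick on three sides, floor 3 thick; the fourth side, at its -y, is an open mouth 220 wide between the walls, whose first 20 mm ramp up from the mat to the floor; origin at the centre of its underside at mat level; stands on the robot's left (+y), mouth towards the middle of the mat
- tray_right: fixed low black plastic tray, outside 230 (its x) x 170 (its y) x 34 high, walls 5 thick on three sides, floor 3 thick; the fourth side, at its -y, is an open mouth 220 wide between the walls, whose first 20 mm ramp up from the mat to the floor; origin at the centre of its underside at mat level; stands on the robot's right (-y), turned about half a turn, mouth towards the middle of the mat
- meter: bystander: multimeter lying flat, 185 x 92 x 40, origin at the centre of its underside
- wool_tin: bystander: round steel tin of brass wool, 72 across, about 50 high, origin at the centre of its underside
- spool: bystander: solder spool standing on its flange, 60 across, 42 high, origin at the centre of its underside
- driver: bystander: screwdriver lying on the bench, about 200 long
- flux: bystander: flux bottle, 52 across, 100 high, origin at the centre of its underside
Things that resemble listed ones, but are neither listed nor needed, are in the scene too. There is more than one size of the sweeper; the job needs the middle-sized.

How it is judged:
By the outcome, as a careful person would: the job done as asked, in the order asked, and still so for the second after the job is handed in, with the robot touching nothing.
It also fails if it takes over 50 s, if anything falls off the work surface, if the arm or the gripper's body presses on something with over 40 N, if the wrist force passes 120 N, or if a joint passes its speed limit or range.

ROBOT

A 7-joint arm with a two-finger parallel gripper is mounted at the origin on the work surface. World frame = base frame: x ahead of the robot, y to its left, z up, the work surface at z = 0. Lengths are in mm, angles in rad, forces in N, time in s.
With the tool pointing down it reaches from about 400 to 900 mm from the base axis. Payload 5.6 kg.
Tool frame: the origin (TCP) lies midway between the tips of the shut fingers; the grasp point (between the pads) lies 19 mm behind it; z points along the fingers, y is the line along which they close (so a half turn about z gives the same grasp; the last joint's range is limited). The gripper opens to 92 mm and grips with 3 to 60 N. Pads are 20 mm wide; open, the fingers measure 128 mm over their backs; the gripper's body (75 mm by 189 mm) begins 69 mm behind the grasp point.
Start: joints at [1.139, 0.468, -0.012, 1.603, 0.006, 1.071, -0.056], TCP at [246.361, -601.511, 214.592] pointing down, gripper open.
Joint ranges: [-2.53, 2.53], [-0.31, 2.02], [-1.57, 1.55], [0.28, 2.44], [-1.29, 4.43], [0.15, 1.84], [-2.92, 2.92]. Speed limits (rad/s): [2.57, 2.57, 3.14, 3.14, 3.14, 3.14, 3.14].

INTERFACE

Orientations are given as a rotation vector (axis times angle).
In Python, from cell import robot, grip, kin, viewer gives the robot as it stands. Calls block until the motion is done:
- robot.movep(position, orientation): joint-space move of the TCP to a pose.
- robot.servo_line(position, feed=150, rotation=None): straight line of the TCP; rotation=None keeps the orientation; feed is the mean speed in mm/s.
- robot.goto_joints(angles): joint-space move.
- grip(opening, newtons=None): opening from 0.0 (shut) to 1.0 (fully open); newtons is the grip in N (None keeps the last); returns when the fingers have stopped.
- robot.hold(seconds).
- kin.ik(position, orientation): joint angles nearest the present ones, or None.
- robot.observe(): the state.
- viewer.read_camera(name): name is "scene" or "top"; returns the picture (400x640x3 uint8, red, green, blue); there is no depth.
- viewer.camera_info(name): a dict with "camera_matrix" (3x3 intrinsics, pixels), "R" (3x3) and "t" (3): a world point X has camera coordinates R X + t. Camera axes: x right, y down, z forward; pixel columns grow to the right and rows downward; lengths in mm; the calibration is good to about 2 mm. A picture is of the moment at which its call begins. camera_info takes no time and is no camera call.
A pose or a line that the arm cannot do raises robot.IKError and nothing moves.
- robot.job_done(): hands the job in; it is judged then, once.
Trained networks look in the newest picture that a camera, given by its name, has taken for a name from the list of things; names that differ only in an ending like _2 or _b are one class to them, and where a whole thing is asked for, a point or a joint stands for the part that bears it (a point fixed in the world has none). Each returns a list of dicts, best first, with "confidence" (0 to 1); they miss things now and then, are a little off and sometimes report something else, mostly with a low value. They report only what shows in the picture. A call takes as long as a camera call. They do not tell look-alikes from the thing itself.
- viewer.silhouettes(name, camera): "mask" (400x640 bool, what is visible of it).
- viewer.pinpoint(name, camera): "at" ([x, y, z] in mm, in the coordinates of the camera as it stood for that picture, good to about 4 mm: a listed point, or the origin of a listed thing).
The state is a dict: "t": time; "joints": joint angles; "joint_velocities": joint speeds; "joint_torque": joint torques, N m; "tcp_pos": TCP position; "tcp_rot": TCP orientation; "contact_force": force on the tool from outside, world axes, zero at the start; "wrist_torque": the same for the moment, N m; "grip_width": opening from 0.0 (shut) to 1.0 (fully open); "grip_force": force on a finger pad.
Only numpy, scipy, OpenCV 4.12 (cv2) and the standard library are available. Lean on these libraries where they do the work, as an engineer would, in place of code of your own. Each camera call takes 0.05 s, during which the arm holds its last target. There are 200 camera calls.

## Working session

There is one attempt and no reset: what is moved stays moved. The work goes in short steps, each a Python script; the robot and the scene stay as the last script left them, time stands still between calls to the robot, and variables do not carry over. Pictures are saved under pics/ and viewed, at most 10 in all, crops included, and the job is handed in when it is done.

```bash
ls; mkdir -p pics; cat > h.py <<'E'
import numpy as np, cv2
from cell import robot, grip, kin, viewer
def cam(n):
    i=viewer.camera_info(n); return np.array(i["camera_matrix"]),np.array(i["R"]),np.array(i["t"])
def toworld(p,n):
    K,R,t=cam(n); return R.T@(np.array(p)-t)
def pix2w(u,v,z,n):
    K,R,t=cam(n); d=R.T@np.linalg.inv(K)@np.array([u,v,1.]); c=-R.T@t
    return c+d*(z-c[2])/d[2]
def w2pix(P,n):
    K,R,t=cam(n); q=K@(R@np.array(P,float)+t); return q[:2]/q[2]
E
python3 - <<'E'
from h import *
for n in("scene","top"):
    im=viewer.read_camera(n); cv2.imwrite(f"pics/{n}0.png",im[:,:,::-1])
    for o in ["sweeper","pad","scrap_a","module","tray_left","meter","wool_tin","spool","flux","driver"]:
        for d in viewer.pinpoint(o,n): print(n,o,round(d["confidence"],2),toworld(d["at"],n).round(0), w2pix(toworld(d["at"],n),n).round(0))
E
```

```text
pics
scene sweeper 0.87 [ 225. -334.    0.] [232.  99.]
scene sweeper 0.78 [243. 448.   1.] [465. 165.]
scene sweeper 0.61 [439.  51.   2.] [317. 180.]
scene pad 0.77 [445.  48.   3.] [315. 181.]
scene scrap_a 0.87 [570. -62.   0.] [263. 206.]
scene scrap_a 0.71 [566.  60.   1.] [304. 217.]
scene scrap_a 0.55 [643. -12.   1.] [269. 233.]
scene module 0.62 [ 628. -350.    2.] [164. 193.]
scene module 0.27 [614. 308.   4.] [387. 260.]
scene tray_left 0.95 [605. 287.   1.] [380. 255.]
scene tray_left 0.57 [ 626. -346.    1.] [166. 193.]
scene tray_left 0.16 [437.  54.   3.] [318. 180.]
scene meter 0.95 [541. 504.  -2.] [467. 259.]
scene wool_tin 0.84 [786. 103.   3.] [288. 295.]
scene wool_tin 0.67 [567. -59.   0.] [265. 205.]
scene wool_tin 0.43 [436.  53.   1.] [318. 180.]
scene wool_tin 0.29 [ 391. -277.    3.] [224. 139.]
scene spool 0.75 [ 390. -280.    1.] [224. 139.]
scene flux 0.84 [758. -94.  -0.] [223. 261.]
scene driver 0.84 [367. 270.  -0.] [396. 182.]
top sweeper 0.93 [243. 450.   5.] [215. 275.]
top sweeper 0.89 [ 220. -332.    3.] [448. 284.]
top pad 0.76 [440.  47.   1.] [335. 218.]
top scrap_a 0.65 [564. -57.   2.] [366. 182.]
top scrap_a 0.64 [435.  49.   3.] [335. 219.]
top scrap_a 0.63 [639. -18.  -1.] [354. 160.]
top scrap_a 0.53 [571.  60.  -2.] [332. 180.]
top module 0.83 [ 626. -350.    4.] [451. 165.]
top tray_left 0.92 [601. 295.  -1.] [264. 170.]
top meter 0.95 [542. 506.   1.] [202. 187.]
top wool_tin 0.86 [780. 109.   1.] [318. 120.]
top spool 0.68 [ 385. -278.    2.] [431. 235.]
top driver 0.66 [365. 276.   1.] [268. 239.]
```

```bash
python3 - <<'E'
import cv2
a=cv2.imread("pics/top0.png")[90:310,170:490]; cv2.imwrite("pics/t1.png",cv2.resize(a,(800,550),interpolation=cv2.INTER_CUBIC))
E
```

```text
(no output)
```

View pics/scene0.png

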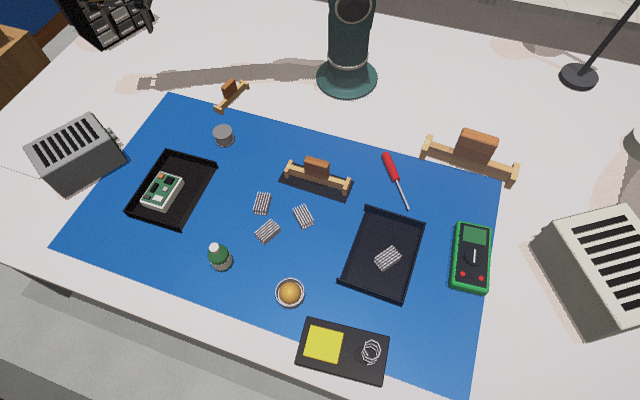

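View pics/t1.png

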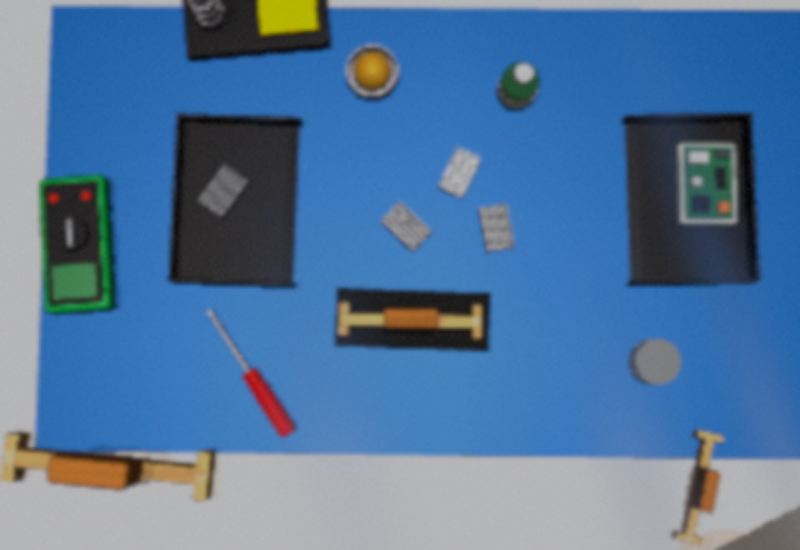

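The wooden-sweeper candidates in the top view are (335,218) on the black pad, the large one at (215,275) off the mat, and the small one at (448,284). I choose the middle-sized one on the pad. The scraps are at top pixels (366,182), (332,180) and (354,160). The left tray (264,170) holds the grey scrap and the right tray (451,165) holds the module. Next I fit box models to the silhouettes to get poses and check the sweeper's size.

```bash
cat > fit.py <<'E'
from h import *
from scipy.optimize import minimize
B=lambda x,y,z,a,b,c:(x,y,z,a,b,c) # centre xy, z bottom, sizes
MOD={"sweeper":[B(0,0,0,16,190,34),B(0,89,0,44,12,34),B(0,-89,0,44,12,34),B(0,0,34,24,70,62)],
 "pad":[B(0,0,0,80,210,3)],"scrap_a":[B(0,0,0,60,36,26)],"tray_left":[B(0,0,0,230,170,34)],"module":[B(0,0,0,110,76,40)]}
S=4
def render(parts,p,n,z0=0,off=(0,0),shape=(400,640),s=1.):
    m=np.zeros((shape[0]*S,shape[1]*S),np.uint8); c,si=np.cos(p[2]),np.sin(p[2])
    for x,y,z,a,b,h in parts:
        P=[[(x+i*a/2)*s,(y+j*b/2)*s,z0+(z+k*h)*s] for i in(-1,1) for j in(-1,1) for k in(0,1)]
        q=np.array([w2pix([p[0]+c*u-si*v,p[1]+si*u+c*v,w],n) for u,v,w in P])
        q=((q+0.5-np.array(off))*S*16-8).astype(np.int32)
        cv2.fillConvexPoly(m,cv2.convexHull(q),1,shift=4)
    return m.astype(bool)
def fit(obj,masks,p0,z0=0,ignore={},scale=False):
    D={}
    for n,m in masks.items():
        r,c=np.where(m); o=(max(c.min()-15,0),max(r.min()-15,0)); e=(c.max()+15,r.max()+15)
        up=lambda a:np.kron(a[o[1]:e[1],o[0]:e[0]],np.ones((S,S),bool)).astype(bool)
        k=up(m); D[n]=(k,~up(ignore[n]) if n in ignore else np.ones_like(k),o,(k.shape[0]//S,k.shape[1]//S))
    def cost(p):
        t=0
        for n,(k,ok,o,sh) in D.items():
            g=render(MOD[obj],p,n,z0,o,sh,p[3] if scale else 1.); t+=1-(g&k&ok).sum()/max(((g|k)&ok).sum(),1)
        return t/len(D)
    p0=list(p0)+([1.] if scale else [])
    sim=[p0]+[list(np.array(p0)+d) for d in np.diag([10,10,.25,.1][:len(p0)])]
    r=minimize(cost,p0,method="Nelder-Mead",options=dict(initial_simplex=sim,xatol=.05,fatol=1e-5,maxiter=250))
    return r.x,1-r.fun
def sil(name,n,xy,z=10,hull=False,maxd=15):
    u=w2pix([*xy,z],n); best=None
    for d in viewer.silhouettes(name,n):
        m=np.array(d["mask"])
        if m.sum()<10: continue
        r,c=np.where(m); e=np.hypot(c.mean()-u[0],r.mean()-u[1])
        if e<maxd and (best is None or e<best[0]): best=(e,m)
    if best is None: return None
    m=best[1].astype(np.uint8)
    if hull:
        h=cv2.convexHull(np.argwhere(m)[:,::-1].astype(np.int32).reshape(-1,1,2)); cv2.fillConvexPoly(m,h,1)
    return m.astype(bool)
def two(name,xy,**k): return {n:m for n in("top","scene") if (m:=sil(name,n,xy,**k)) is not None}
E
python3 - <<'E'
from fit import *
for n in("scene","top"): viewer.read_camera(n)
sw=two("sweeper",(440,49),z=30); print(sw.keys(),[m.sum() for m in sw.values()])
print("sweeper",*fit("sweeper",sw,(440,49,0.),z0=3)); print("scaled",*fit("sweeper",sw,(440,49,0.),z0=3,scale=True))
for n in sw: print(n,*fit("sweeper",{n:sw[n]},(440,49,0.),z0=3))
p=two("pad",(440,49),z=0,hull=True); print("pad",*fit("pad",p,(440,49,0.),ignore=sw))
for n in p: print(n,*fit("pad",{n:p[n]},(440,49,0.),ignore=sw))
t=two("tray_left",(603,291),hull=True); print("tray",*fit("tray_left",t,(603,291,0.)))
for xy in((567,-60),(568,60),(641,-15),(600,290)):
    s=two("scrap_a",xy,z=13,maxd=9,hull=True)
    if s: print("scrap",list(s),*max((fit("scrap_a",s,(*xy,a),z0=3 if xy[1]>200 else 0) for a in(-.8,0,.8,1.57)),key=lambda r:r[1]))
a=cv2.imread("pics/top0.png")[195:240,295:375]; b=cv2.imread("pics/scene0.png")[140:215,260:380]
cv2.imwrite("pics/close.png",np.vstack([cv2.resize(a,(480,270)),cv2.resize(b,(480,300))]))
E
```

```text
dict_keys(['top', 'scene']) [np.int64(482), np.int64(1122)]Traceback (most recent call last):
  File "<stdin>", line 4, in <module>
  File "fit.py", line 28, in fit
    r=minimize(cost,p0,method="Nelder-Mead",options=dict(initial_simplex=sim,xatol=.05,fatol=1e-5,maxiter=250))
    res = _minimize_neldermead(fun, x0, args, callback, bounds=bounds,
                               **options)
    fsim[j] = func(sim[j])
              ~~~~^^^^^^^^
    fx = function(np.copy(x), *(wrapper_args + args))
  File "fit.py", line 24, in cost
    g=render(MOD[obj],p,n,z0,o,sh,p[3] if scale else 1.); t+=1-(g&k&ok).sum()/max(((g|k)&ok).sum(),1)
  File "fit.py", line 11, in render
    q=np.array([w2pix([p[0]+c*u-si*v,p[1]+si*u+c*v,w],n) for u,v,w in P])
                ~~~~~^^^^^^^^^^^^^^^^^^^^^^^^^^^^^^^^^^^
  File "h.py", line 11, in w2pix
    K,R,t=cam(n); q=K@(R@np.array(P,float)+t); return q[:2]/q[2]
          ~~~^^^
  File "h.py", line 4, in cam
    i=viewer.camera_info(n); return np.array(i["camera_matrix"]),np.array(i["R"]),np.array(i["t"])
ValueError: time passes only in moves, steps and waits
```

Caching the calibration fixes this, since `camera_info` must not be called repeatedly.

```bash
sed -i 's/^def cam(n):/import functools\n@functools.cache\ndef cam(n):/' h.py
cat > m.py <<'E'
from fit import *
for n in("scene","top"): viewer.read_camera(n); cam(n)
sw=two("sweeper",(440,49),z=30)
p=two("pad",(440,49),z=0,hull=True); t=two("tray_left",(603,291),hull=True)
ss=[(xy,two("scrap_a",xy,z=13,maxd=9,hull=True)) for xy in((567,-60),(568,60),(641,-15),(600,290))]
print(robot.observe()["t"])
print("sweeper",*fit("sweeper",sw,(440,49,0.),z0=3)); print("scaled",*fit("sweeper",sw,(440,49,0.),z0=3,scale=True))
for n in sw: print(n,*fit("sweeper",{n:sw[n]},(440,49,0.),z0=3))
print("pad",*fit("pad",p,(440,49,0.),ignore=sw))
for n in p: print(n,*fit("pad",{n:p[n]},(440,49,0.),ignore=sw))
print("tray",*fit("tray_left",t,(603,291,0.)))
for xy,s in ss:
    if s: print("scrap",list(s),*max((fit("scrap_a",s,(*xy,a),z0=3 if xy[1]>200 else 0) for a in(-.8,0,.8,1.57)),key=lambda r:r[1]))
a=cv2.imread("pics/top0.png")[195:240,295:375]; b=cv2.imread("pics/scene0.png")[140:215,260:380]
cv2.imwrite("pics/close.png",np.vstack([cv2.resize(a,(480,270)),cv2.resize(b,(480,300))]))
E
time python3 m.py
```

```text
2.1
sweeper [ 4.37670805e+02  5.40746415e+01 -2.89206017e-03] 0.845726689033438
scaled [ 4.37739526e+02  5.38575290e+01 -4.45821814e-03  9.80342597e-01] 0.849989216233858
top [ 4.37381341e+02  5.46640851e+01 -2.25949968e-03] 0.897913066595773
scene [ 4.42037632e+02  5.20049093e+01 -1.89160607e-02] 0.8984583761562179
pad [ 4.42563076e+02  4.85054785e+01 -3.07724053e-02] 0.8785315586189943
top [ 4.40635251e+02  4.88395978e+01 -3.61658445e-02] 0.9407671721677074
scene [ 4.46328605e+02  4.87165852e+01 -1.70729227e-02] 0.915331651782671
tray [ 6.03845180e+02  2.92203983e+02 -2.14377813e-02] 0.9791838138003605
scrap ['top', 'scene'] [ 5.67528128e+02 -6.39471195e+01  2.38336164e-01] 0.8419783140290034
scrap ['top', 'scene'] [569.22396738  59.56985789   0.80015347] 0.7931571597378881
scrap ['top', 'scene'] [ 6.45688861e+02 -1.36493024e+01 -4.52185541e-01] 0.8371368251284328
real	0m3.911s
user	0m1.522s
sys	0m0.063s
```

```bash
ls pics
```

```text
close.png
scene0.png
t1.png
top0.png
```

View pics/close.png

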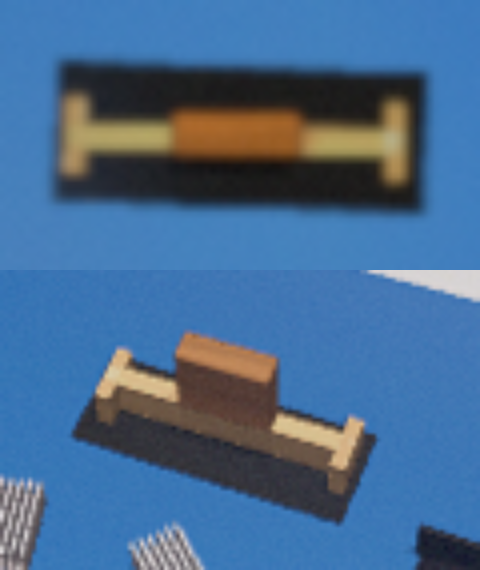

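The crops show the middle-sized sweeper standing on its pad, and the fitted scale is 0.98. I refine the pose with colour masks, then grasp and lift.

```bash
cat >> fit.py <<'E'
def colour(xy,ROI=150):
    "masks of wood and of everything non-blue around xy, both cameras"
    W,N={},{}
    for n in("top","scene"):
        im=np.array(viewer.read_camera(n)).astype(int); roi=np.zeros(im.shape[:2],np.uint8)
        q=np.array([w2pix([xy[0]+i*80,xy[1]+j*130,k],n) for i in(-1,1) for j in(-1,1) for k in(0,100)]).astype(np.int32)
        cv2.fillConvexPoly(roi,cv2.convexHull(q),1); roi=roi.astype(bool)
        w=(im[...,0]>im[...,2]+12)&roi; nb=(im[...,2]<im[...,0]*1.35+25)&roi
        big=lambda m:(lambda L:L[1]==1+np.argmax(L[2][1:,4]))(cv2.connectedComponentsWithStats(m.astype(np.uint8)))
        W[n]=big(w); N[n]=big(nb|w)
    return W,N
def measure(xy=(441,50)):
    W,N=colour(xy)
    out={}
    for k in(("top",),("scene",),("top","scene")):
        f=lambda D:{n:D[n] for n in k}
        MOD["both"]=MOD["pad"]
        a=fit("sweeper",f(W),(*xy,0.),z0=3); b=fit("pad",f(N),(*xy,0.),ignore=f(W))
        print(k,"sweeper",a[0].round(3),round(a[1],3),"pad",b[0].round(3),round(b[1],3))
        out=a[0],b[0]
    return out
from scipy.spatial.transform import Rotation
def down(yaw): # closing axis (tool y) at world angle yaw
    y=np.array([np.cos(yaw),np.sin(yaw),0]); z=np.array([0,0,-1.]); return Rotation.from_matrix(np.c_[np.cross(y,z),y,z]).as_rotvec()
E
python3 - <<'E'
from fit import *
for n in("top","scene"):cam(n)
measure()
o=robot.observe(); print(o["t"],o["tcp_rot"])
for P,ys in (((441,50,56),(0,np.pi)),((606,-130,60),(np.pi/2,-np.pi/2)),((606,240,60),(np.pi/2,-np.pi/2))):
    for y in ys: q=kin.ik(P,down(y)); print(P,round(y,2),None if q is None else np.round(q,2))
E
```

```text
('top',) sweeper [ 4.3848e+02  5.2741e+01 -2.0000e-03] 0.814 pad [440.982  50.014  -0.   ] 0.825
('scene',) sweeper [ 4.41121e+02  5.18710e+01 -8.00000e-03] 0.922 pad [ 4.42402e+02  4.77740e+01 -2.90000e-02] 0.887
('top', 'scene') sweeper [4.40472e+02 5.17760e+01 1.00000e-03] 0.858 pad [ 4.42543e+02  4.87600e+01 -2.70000e-02] 0.853
2.2 [ 3.08238097e+00  6.06759462e-01 -4.20772255e-05]
(441, 50, 56) 0 [ 0.36  0.48 -0.65  2.17  0.49  0.63 -0.64]
(441, 50, 56) 3.14 [ 0.81  0.92 -1.33  2.15  1.09  1.06  2.01]
(606, -130, 60) 1.57 [ 0.61  0.71 -0.63  1.75  0.54  0.86  1.31]
(606, -130, 60) -1.57 [ 0.27  0.61 -0.15  1.78  0.13  0.76 -1.52]
(606, 240, 60) 1.57 [ 0.04  0.78 -0.69  1.67  0.59  0.92  0.7 ]
(606, 240, 60) -1.57 [-0.12  0.7  -0.44  1.68  0.38  0.85 -2.29]
```

```bash
python3 - <<'E'
from fit import *
s=lambda m:(lambda o:print(m,round(o["t"],2),np.round(o["tcp_pos"],1),"w",round(o["grip_width"],3),"F",np.round(o["contact_force"],1),"gf",round(o["grip_force"],1)))(robot.observe())
r=down(-0.01)
robot.movep([440,52,200],r); s("above")
robot.servo_line([440,52,56],feed=150); s("down")
grip(0.0,40); s("grip")
robot.servo_line([440,52,120],feed=120); s("lift")
cv2.imwrite("pics/lift.png",viewer.read_camera("scene")[:,:,::-1])
E
```

```text
above 4.62 [440.4  51.1 200. ] w 1.0 F [-0.   0.8 -0.1] gf 0.0
down 5.73 [440.6  52.2  56.6] w 0.997 F [1.4 0.2 0. ] gf 0.0
grip 6.77 [440.   52.   55.9] w 0.256 F [ 0.4  0.3 -1.6] gf 40.0
lift 7.45 [439.5  51.6 119.6] w 0.256 F [-0.2 -0.2 -3.3] gf 40.0
```

View pics/lift.png

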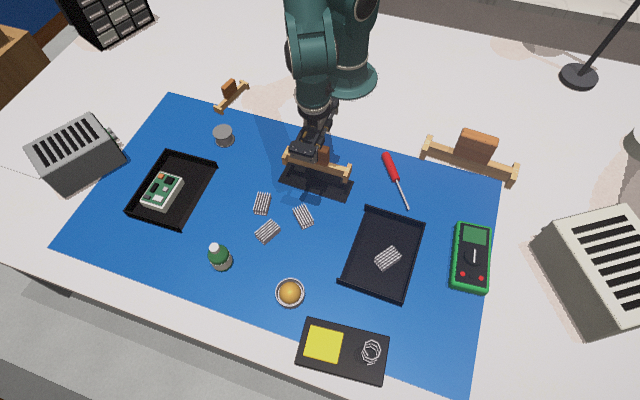

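The sweeper is in hand at the right width, and all four scraps, the module and the trays are undisturbed. Next I move behind the scraps and check their extent, then sweep.

```bash
python3 - <<'E'
from fit import *
s=lambda m:(lambda o:print(m,round(o["t"],2),np.round(o["tcp_pos"],1),"F",np.round(o["contact_force"],1),"w",round(o["grip_width"],3)))(robot.observe())
hi=pix2w(170+462/2.5,90+148/2.5,26,"top"); lo=pix2w(170+497/2.5,90+251/2.5,0,"top"); lo2=pix2w(170+415/2.5,90+250/2.5,13,"top")
print(hi.round(),lo.round(),lo2.round())
x=float(np.clip((hi[0]+min(lo[0],lo2[0]))/2,602,610)); print("x",x)
r=down(np.pi/2)
robot.movep([x,-135,130],r); s("over")
robot.servo_line([x,-135,58.5],feed=150); s("low")
cv2.imwrite("pics/low.png",np.hstack([viewer.read_camera("scene")[130:330,130:450],viewer.read_camera("top")[90:290,190:510]])[:,:,::-1])
E
```

```text
[672. -17.  26.] [534. -67.   0.] [533.  45.  13.]
x 602.683655842211
over 9.03 [ 602.3 -134.1  129.6] F [ 0.2  0.5 -2.9] w 0.258
low 9.66 [ 603.2 -134.5   59. ] F [ 0.1  0.2 -2.4] w 0.262
```

View pics/low.png

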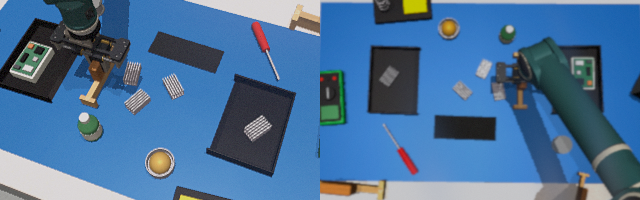

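```bash
python3 - <<'E'
from fit import *
s=lambda m:(lambda o:print(m,round(o["t"],2),np.round(o["tcp_pos"],1),"F",np.round(o["contact_force"],1),"w",round(o["grip_width"],3)))(robot.observe())
D={}
for n in("top","scene"):
    im=np.array(viewer.read_camera(n)).astype(int); roi=np.zeros(im.shape[:2],np.uint8)
    q=np.array([w2pix([442+i*60,49+j*125,0],n) for i,j in((-1,-1),(-1,1),(1,1),(1,-1))]).astype(np.int32); cv2.fillConvexPoly(roi,q,1)
    D[n]=(im[...,2]<90)&(roi>0)
    print(n,D[n].sum(),*fit("pad",{n:D[n]},(442,49,-.02)))
print("pad",*fit("pad",D,(442,49,-.02)))
for y in(-20,80,150): robot.servo_line([602.7,y,58.5],feed=110); s("sweep")
cv2.imwrite("pics/mid.png",np.hstack([viewer.read_camera("scene")[130:330,130:450],viewer.read_camera("top")[90:290,190:510]])[:,:,::-1])
E
```

```text
top 1320 [4.40264063e+02 4.75362275e+01 6.17055580e-03] 0.8991825613079019
scene 1578 [ 4.43437567e+02  4.75859795e+01 -1.55386259e-02] 0.9298898426850385
pad [ 4.42536725e+02  4.78030593e+01 -2.90341010e-02] 0.9137867647491171
sweep 11.05 [602.7 -20.7  58.4] F [ 0.7  0.  -3.4] w 0.261
sweep 12.11 [603.   79.6  58.5] F [ 0.1 -0.6 -3.3] w 0.26
sweep 12.89 [602.8 149.7  58.5] F [-0.4 -1.4 -2.4] w 0.256
```

View pics/mid.png

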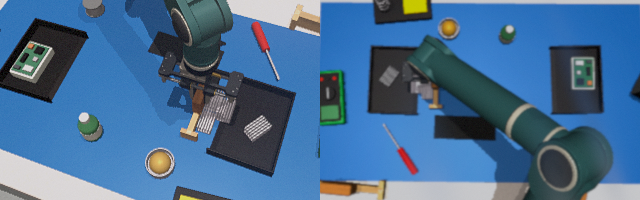

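The scraps are gathered in front of the bar and entering the mouth. I continue with force checks.

```bash
python3 - <<'E'
from fit import *
for y in(185,200,212,222,230):
    robot.servo_line([602.7,y,58.5],feed=80); o=robot.observe(); f=o["contact_force"]
    print(y,round(o["t"],2),np.round(o["tcp_pos"],1),np.round(f,1))
    if abs(f[1])>15: break
robot.servo_line([602.7,o["tcp_pos"][1]-15,58.5],feed=100)
robot.servo_line([602.7,o["tcp_pos"][1]-15,130],feed=150)
robot.movep([460,48,150],down(-0.01)); print(robot.observe()["t"])
cv2.imwrite("pics/after.png",np.hstack([cv2.resize(viewer.read_camera("scene")[190:310,320:440],(400,400)),cv2.resize(viewer.read_camera("top")[120:220,220:320],(400,400))])[:,:,::-1])
E
```

```text
185 13.58 [602.3 186.4  58.4] [ 0.3 -0.6 -2.7]
200 13.93 [602.4 201.   58.5] [-0.1  0.6 -2.5]
212 14.22 [602.5 212.7  58.5] [ 0.  -0.4 -3.5]
222 14.5 [602.6 222.8  58.6] [-0.5  0.6 -3.6]
230 14.75 [602.6 230.7  58.6] [ 0.  -0.4 -2.6]
16.7167
```

View pics/after.png

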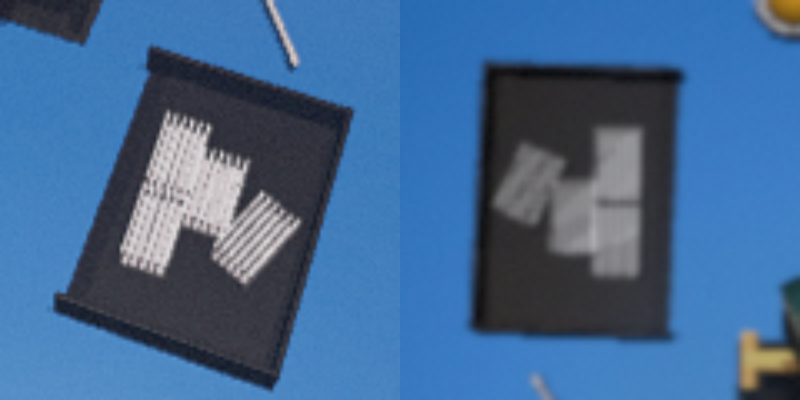

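All four scraps lie wholly in the left tray, clear of the ramp. I put the sweeper back on its pad, back off and check.

```bash
python3 - <<'E'
from fit import *
r=down(-0.026); T=[442,48.3]
robot.movep([*T,110],r); robot.servo_line([*T,66],feed=120); robot.servo_line([*T,56.2],feed=40); robot.hold(0.3)
o=robot.observe(); print(o["t"],np.round(o["tcp_pos"],1),np.round(o["contact_force"],1))
grip(0.6); robot.hold(.2); robot.servo_line([*T,190],feed=150)
robot.movep([400,-450,250],down(-0.6)); print(robot.observe()["t"])
for n in("top","scene"):cam(n)
measure()
a=viewer.read_camera("scene");b=viewer.read_camera("top")
cv2.imwrite("pics/end.png",np.vstack([cv2.resize(np.hstack([a[140:220,260:380],b[178:258,275:395]]),(800,267),interpolation=cv2.INTER_CUBIC),cv2.resize(np.hstack([a,b]),(800,250))])[:,:,::-1])
E
```

```text
18.325 [442.   48.3  56.3] [-0.7 -0.4 -3.1]
22.0167
('top',) sweeper [ 4.40436e+02  4.90220e+01 -1.90000e-02] 0.797 pad [440.958  50.023  -0.   ] 0.813
('scene',) sweeper [ 4.42413e+02  4.80370e+01 -2.30000e-02] 0.916 pad [ 4.42864e+02  4.68210e+01 -2.30000e-02] 0.896
('top', 'scene') sweeper [ 4.41583e+02  4.88140e+01 -1.80000e-02] 0.852 pad [ 4.42361e+02  4.74310e+01 -2.30000e-02] 0.853
```

View pics/end.png

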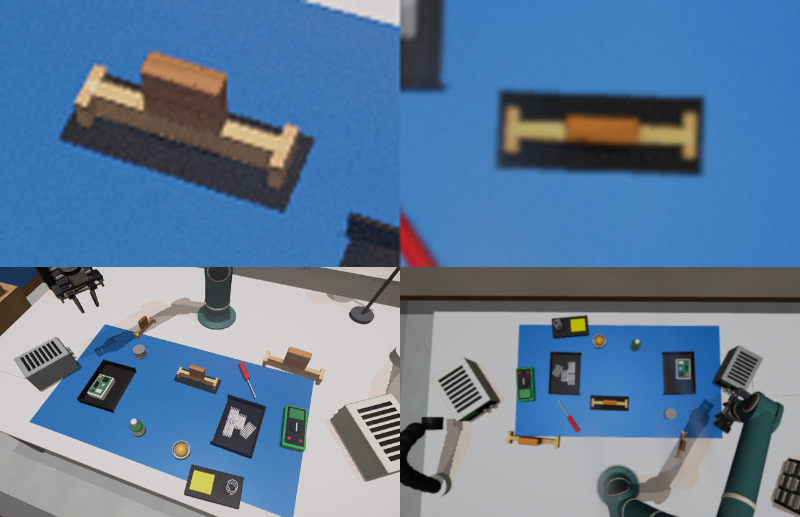

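The sweeper stands centred on its pad, about 1 mm off by the fit. All the scraps are in the left tray, and the module and the other things are where they were.

```bash
python3 -c "
from cell import robot
print(robot.job_done())"
```

```text
the job is handed in; nothing more can be done
None
```

The job is handed in at about 22 s: the three heat sinks were swept into the left tray with the scrap one, and the middle-sized sweeper is back in the middle of its pad, with nothing else seen moved in the last pictures.

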